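Hold the panel cradle open for the next panel

TASK

Look which painting panel waits in the rimmed tray, the short one or the long one. Take the steel handle of the cradle's spring jaw and pull the jaw back, away from the fence, until its pointer lines up with the steel clip for that panel (the clip closer to the fence for the short panel, the clip farther from the fence for the long one), and keep it there: finish while the gripper still holds the handle, because the jaw springs shut if let go. Leave the panels, the jar and the bowl where they are.

Things in the scene. Friction and masses are not known exactly. Their poses are not given: they have to be found in the camera images.
- cradle: Fixed panel cradle on the bench: plywood base 320 (x) x 200 (y) x 18 mm. Origin: centre of the base's underside. Its +x points from the jaw to the fence, z up. The wooden fence (20 thick, 200 wide, top 54 mm above the bench) stands at its +x end, inner face at x = +140 mm; a low strip (top 30 mm above the bench) at its -x end, the end towards the robot.
- jaw (a joint): How far the spring jaw is pulled out, in m: 0 shut (110 mm from the fence), growing as it slides along the cradle's -x (away from the fence, towards the robot), end stop at 0.130. A spring always pulls it shut: about 4 N at 0, rising 0.8 N per 10 mm to 12 N at 0.100, plus about 0.5 N friction. The jaw is a wooden block 30 (x) x 120 (y) x 30 mm, top 51 mm above the bench, at cradle x = +15 mm when shut.
- handle (a point): Middle of the bar of the steel D-handle on top of the jaw: a round bar 12 mm thick running along the cradle's y, 90 mm between the centres of its two posts, bar axis 98 mm above the bench and 47 mm above the jaw's top, free space beneath it. It moves with the jaw. When shut it is at cradle x = +15 mm, y = 0; at joint value q at x = 15 mm - q.
- pointer (a point): Tip of the jaw's pointer, a dark steel finger 4 mm wide standing 25 mm out from the jaw's +y side, 28 mm above the bench. Same cradle x as the handle (+15 mm - q), cradle y = +85 mm; it moves with the jaw and passes just above the clips.
- clip_near: Dark steel clip 8 mm wide (along the cradle's x) and 34 mm long (along y) on the cradle's +y edge, the one closer to the fence: the mark for the short panel. Origin: middle of its width and length, on the base's top face 18 mm above the bench, at cradle y = +85 mm; its top is 4 mm higher. Its x axis is the cradle's. Its place along the edge varies. Fixed.
- clip_far: The same kind of clip on the same edge, farther from the fence: the mark for the long panel. Origin and axes as the other clip.
- tray: Fixed wooden tray with a rim, 262 (x) x 182 (y) x 22 mm, walls and floor 6 mm; origin at the centre of its underside. The panel lying in it is the next one. It may be left or right of the cradle.
- board: Fixed flat plywood board without a rim, 250 x 160 x 6 mm, origin at the centre of its underside; the other panel lies on it.
- panel_short: Short painting panel, white face on a wooden frame, 140 (x) x 100 (y) x 17 mm, lying flat; origin at the centre of its underside. In the tray or on the board.
- panel_long: Long painting panel, the same but 200 (x) x 100 (y) x 17 mm. On the board or in the tray.
- jar: Closed glass jar, 72 mm diameter, about 105 mm tall, beyond the cradle; origin under its centre. Leave alone.
- bowl: White ceramic mixing bowl, 90 mm diameter, 40 mm tall; origin under its centre. It and the jar stand left and right beyond the cradle, either way round. Leave alone.
Things that resemble listed ones, but are neither listed nor needed, are in the scene too. What is shaped like the panel_short but yellow is not meant.

How it is judged:
By the outcome, as a careful person would: the job done as asked, in the order asked, and still so for the second after the job is handed in, while the arm keeps its last pose, push and grip.
It also fails if it takes over 32 s, if anything falls off the work surface, if the arm or the gripper's body presses on something with over 40 N, if the wrist force passes 120 N, or if a joint passes its speed limit or range.

ROBOT

A 6-joint arm with a two-finger parallel gripper is mounted at the origin on the work surface. World frame = base frame: x ahead of the robot, y to its left, z up, the work surface at z = 0. Lengths are in m, angles in rad, forces in N, time in s.
With the tool pointing down it reaches from about 0.35 to 0.875 m from the base axis. Payload 4.2 kg.
Tool frame: the origin (TCP) lies on the centre line of the jaws, within the pads' length; the fingertips stand 25 mm ahead of it and the grasp point (between the pads) lies 6 mm ahead of it; z points along the fingers, x is the direction in which the jaws open and shut, and the axes are right-handed (so a half turn about z gives the same grasp; the last joint's range is limited). The gripper opens to 87 mm and grips with 3 to 60 N. Pads are 19 mm wide; open, the fingers measure 117 mm over their backs; the gripper's body (75 mm by 190 mm) begins 51 mm behind the grasp point.
Start: joints at [-0.905, 0.385, 0.008, 0, -1.194, -0.259], TCP at [0.247, -0.574, 0.248] pointing down, gripper open.
Joint ranges: [-3.14, 3.14], [-1.21, 2.06], [-1.07, 1.41], [-3.16, 2.05], [-2.99, -0.16], [-3.1, 3.1]. Speed limits (rad/s): [2.79, 2.79, 3.14, 3.14, 3.14, 3.14].

INTERFACE

Orientations are given as a unit quaternion [w, x, y, z].
In Python, from plant import ctrl gives the robot as it stands.
- The arm moves only by the shell command python3 -m inch 'ROWS'. ROWS is a JSON object of lists of equal length, an entry for each row: "rot": the turn, a rotation vector about the world's x, y, z in degrees, a list of three; "xyz": the shift along the world's x, y, z in m, a list of three; "grip": the finger opening in m, from 0 to 0.087. In form: {"rot": [[rx, ry, rz], ...], "xyz": [[dx, dy, dz], ...], "grip": [grip, ...]}. A call has 1 to 5 rows; each row is the pose to reach, as a shift and turn from the pose commanded when the call began; what a row does not reach only later rows make up. A row lasts 1/8 s, in which the tool goes at most 62.5 mm and 10.7 degrees, less where a joint would pass 70% of its speed; a pose out of reach is approached as far as the arm can. A call with a gripper value outside its range is refused whole. The fingers move at their own pace and stop on an object; the grip force is fixed at half the most. Time passes only in rows, so rows that repeat a pose let the fingers close. It gives the time, the measured TCP pose, the force and the opening at its end, in the units of the state.
- ctrl.sense(): the state, without advancing time (a new reading comes with each control period).
- ctrl.snapshot(name): name is "scene" or "top" or "wrist"; returns a dict with "frame" (480x640x3 uint8, red, green, blue), "intrinsics" (3x3 intrinsics, pixels), "distortion" ([k1, k2, p1, p2, k3] as OpenCV has them; the pictures are not rectified), "origin" and "attitude" of the camera in the world; the wrist camera has in their place "hand_eye" (4x4, takes a point from camera to tool coordinates, whose origin is the TCP and whose axes are the tool frame's). Camera axes: x right, y up, looking along -z (the intrinsics and any distortion apply to the point x, -y, -z); pixel columns grow to the right and rows downward; lengths in m; the calibration is good to about 2 mm. A picture is of the moment at which its call begins: read the wrist's pose just before it. There is no depth.
- ctrl.sign_off(): hands the job in, once; it reports no verdict.
Trained networks look in a picture, given as the dict that the camera call returned (one of the last four; its "shot" number tells which), for a name from the list of things; names that differ only in an ending like _2 or _b are one class to them, and where a whole thing is asked for, a point or a joint stands for the part that bears it (a point fixed in the world has none). Each returns a list of dicts, best first, with "p" (0 to 1); they miss things now and then, are a little off and sometimes report something else, mostly with a low value. They report only what shows in the picture. A call takes as long as a camera call. They do not tell look-alikes from the thing itself.
- ctrl.spot_in(query, picture): "pixel" ([column, row] in pixels, amid what is visible of it).
- ctrl.cut_out(query, picture): "mask" (480x640 bool, what is visible of it) and "pixel" ([column, row] in pixels, amid what is visible of it).
The state is a dict: "time": time; "joint_pos": joint angles; "qvel": joint speeds; "tau": joint torques, N m; "eef_pos": TCP position; "orientation": TCP orientation; "force": force on the tool from outside, world axes, zero at the start; "ft_torque": the same for the moment, N m; "grip_width": finger opening in m.
Only numpy, scipy, OpenCV 4.12 (cv2) and the standard library are available. Lean on these libraries where they do the work, as an engineer would, in place of code of your own. Each camera call takes 0.05 s, during which the arm holds its last target.

## Working session

There is one attempt and no reset: what is moved stays moved. The work goes in short steps, Python scripts to look and compute and a shell command to move; the robot and the scene stay as the last step left them, time stands still between calls to the robot, and variables do not carry over. Pictures are saved under pics/ and viewed, and the job is handed in when it is done.

```bash
ls; mkdir -p pics
python3 - <<'E'
from plant import ctrl
import cv2,pickle
s=ctrl.sense();print(s['time'],s['eef_pos'],s['orientation'],s['grip_width'])
for n in ('scene','top'):
    d=ctrl.snapshot(n);pickle.dump(d,open(f'{n}.pkl','wb'))
    cv2.imwrite(f'pics/{n}0.png',d['frame'][:,:,::-1]);print(d['origin'],d['attitude'],d['intrinsics'],d['distortion'])
E
```

```text
pics
0.0 [ 0.24710089 -0.57348336  0.24644661] [-9.46231725e-04  5.49775259e-01  8.35311886e-01  5.67581962e-04] 0.08708205085658408
[1.39102484 0.27638268 1.18342558] [0.50644206 0.1857571  0.28779972 0.79131666] [[525.50247064   0.         315.3153332 ]
 [  0.         525.50247064 242.31764202]
 [  0.           0.           1.        ]] [-0.11026142  0.          0.          0.          0.        ]
[ 0.29978343 -0.10632147  1.82583303] [ 0.70853498  0.05455962 -0.04429151 -0.70216785] [[558.72627622   0.         312.4708401 ]
 [  0.         558.72627622 236.35655115]
 [  0.           0.           1.        ]] [-0.16278836  0.          0.          0.          0.        ]
```

View pics/scene0.png

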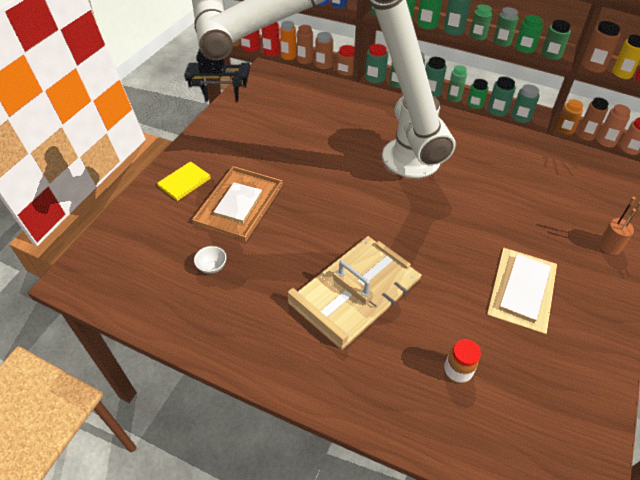

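View pics/top0.png

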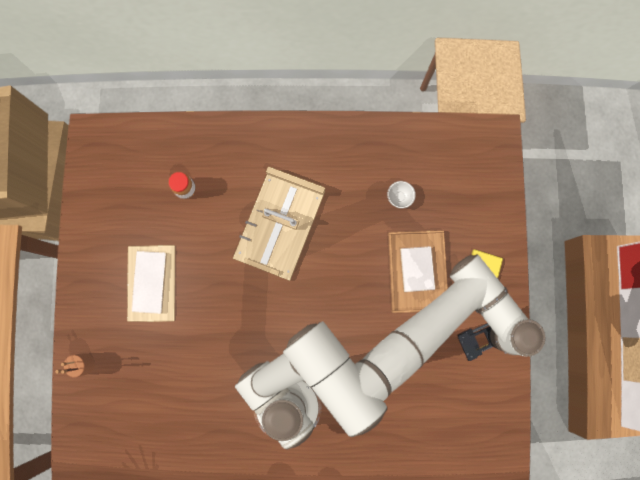

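The scene view shows the rimmed tray at (238,203) with a small white panel, and the rimless board at (525,290) with a larger one. The yellow panel at (184,181) is a look-alike. The cradle is at (355,290) with its handle at (355,275), and the two dark clips are near (390,295) and (402,288). Next: enlarge and measure.

```bash
cat > h.py <<'E'
import numpy as np,cv2,pickle
from scipy.spatial.transform import Rotation as R
def q2R(q): return R.from_quat([q[1],q[2],q[3],q[0]]).as_matrix()
F=np.diag([1.,-1,-1])
def cam(d,T=None):
    if 'origin' in d: return np.array(d['origin']),q2R(d['attitude'])
    p,q=T; H=np.array(d['hand_eye']);Rt=q2R(q)
    return Rt@H[:3,3]+p,Rt@H[:3,:3]
def proj(P,d,T=None):
    o,A=cam(d,T);Rc=(A@F).T
    return cv2.projectPoints(np.array(P,float).reshape(-1,1,3),cv2.Rodrigues(Rc)[0],-Rc@o,np.array(d['intrinsics']),np.array(d['distortion']))[0].reshape(-1,2)
def ray(px,d,z,T=None):
    o,A=cam(d,T)
    u=cv2.undistortPoints(np.array(px,float).reshape(-1,1,2),np.array(d['intrinsics']),np.array(d['distortion'])).reshape(-1,2)
    v=(A@F@np.c_[u,np.ones(len(u))].T).T
    return o+v*((np.broadcast_to(z,len(u))-o[2])/v[:,2])[:,None]
E
python3 - <<'E'
from h import *
for n,b in(('scene',(280,225,150,125)),('top',(225,160,110,125)),('scene',(150,150,150,100)),('scene',(480,240,100,100))):
    d=pickle.load(open(n+'.pkl','rb'));x,y,w,h=b
    k=5 if w<=110 else 5
    cv2.imwrite(f'pics/c_{n}_{x}.png',cv2.resize(d['frame'][y:y+h,x:x+w,::-1],None,fx=k,fy=k,interpolation=cv2.INTER_CUBIC)[:600] if h*k<=600 else cv2.resize(d['frame'][y:y+h,x:x+w,::-1],None,fx=4,fy=4,interpolation=cv2.INTER_CUBIC))
E
ls pics
```

```text
c_scene_150.png
c_scene_280.png
c_scene_480.png
c_top_225.png
scene0.png
top0.png
```

View pics/c_scene_280.png

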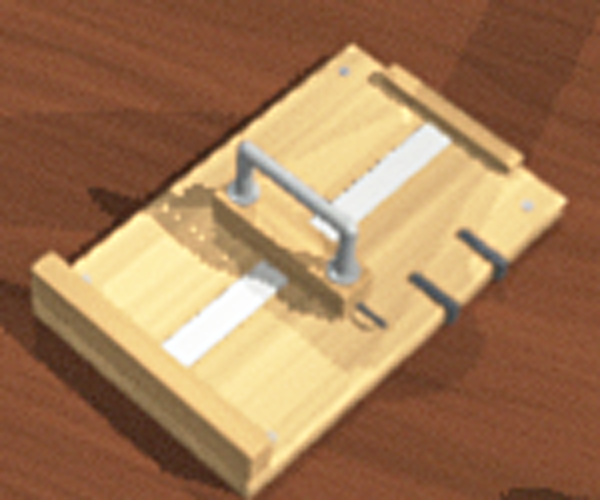

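View pics/c_top_225.png

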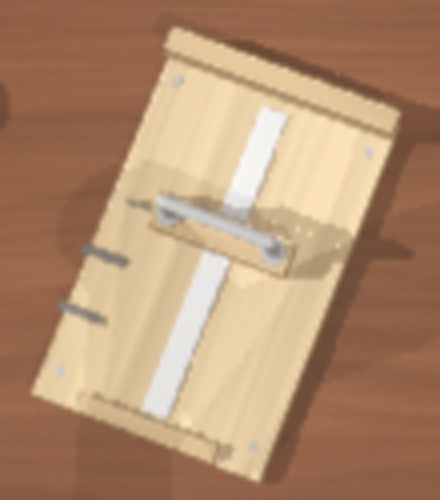

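View pics/c_scene_150.png

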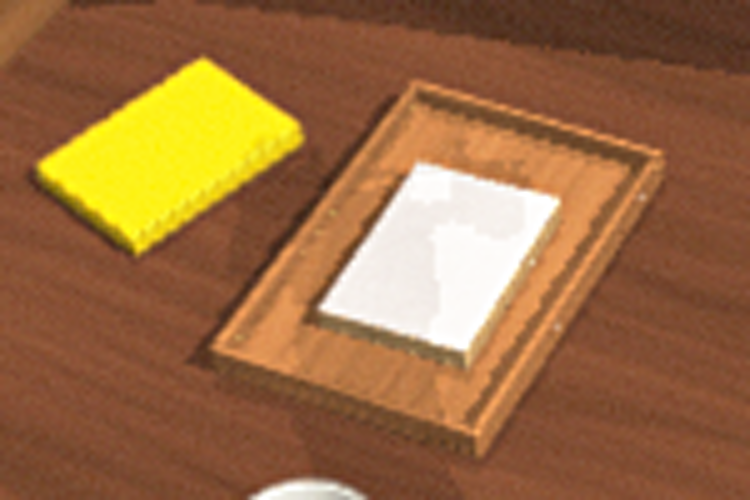

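View pics/c_scene_480.png

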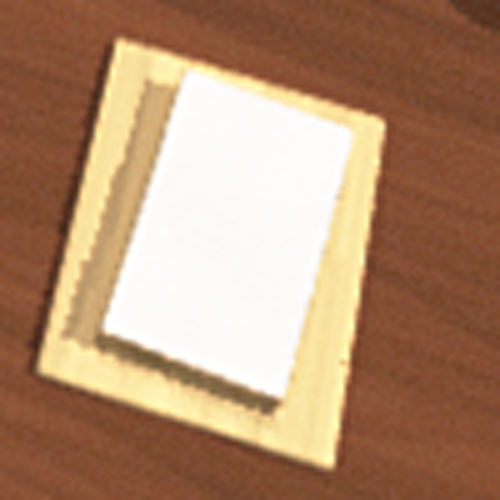

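The tray holds the short panel, confirmed by its crop: it is much shorter than the 262 mm tray and about the size of the yellow one. The target is therefore the clip closer to the fence, at crop (432,295). Now I fit the cradle pose from points picked in the two crops.

```bash
cat > fit.py <<'E'
from h import *
from scipy.optimize import least_squares
S=pickle.load(open('scene.pkl','rb'));T=pickle.load(open('top.pkl','rb'))
c=lambda o,u:(o[0]+(u[0]+.5)/4-.5,o[1]+(u[1]+.5)/4-.5)
so,to=(280,225),(225,160)
obs=[]
for P,u in [((-.16,.1,.018),(566,203)),((-.16,-.1,.018),(353,45)),((.16,.1,.054),(248,462)),((.14,.1,.054),(273,440)),((.16,-.1,.054),(33,268)),((.14,-.1,.054),(52,253)),((.015,-.045,.101),(243,148)),((.015,.045,.101),(350,222)),
 (('n',.068,.022),(413,276)),(('n',.102,.022),(454,308)),(('f',.068,.022),(463,233)),(('f',.102,.022),(502,264)),((.015,.085,.028),(384,324))]: obs.append((S,P,c(so,u)))
for P,u in [((-.16,.1,.018),(33,393)),((-.16,-.1,.018),(262,482)),((.16,.1,.054),(175,27)),((.16,-.1,.054),(400,110)),((.14,.1,.054),(165,50)),((.14,-.1,.054),(393,133)),((.015,.045,.098),(160,201)),((.015,-.045,.098),(280,245)),
 (('n',.068,.022),(128,262)),(('n',.102,.022),(82,248)),(('f',.068,.022),(105,322)),(('f',.102,.022),(60,306)),((.015,.085,.028),(128,203))]: obs.append((T,P,c(to,u)))
def W(p,P):
    x={'n':p[3],'f':p[4]}.get(P[0],P[0]) if isinstance(P[0],str) else P[0]
    cs,sn=np.cos(p[2]),np.sin(p[2]);return [p[0]+cs*x-sn*P[1],p[1]+sn*x+cs*P[1],P[2]]
def r(p): return np.concatenate([(proj([W(p,P)],d)[0]-u) for d,P,u in obs])
f=least_squares(r,[.55,0,-.4,-.03,-.08],loss='soft_l1')
p=f.x
if __name__=='__main__':
    print('x y yawdeg near far',p[0],p[1],np.degrees(p[2]),p[3],p[4]);print(np.round(r(p).reshape(-1,2),1).tolist())
    print('handle',W(p,(.015,0,.098)))
    # panel sizes
    c5=lambda o,u:(o[0]+(u[0]+.5)/5-.5,o[1]+(u[1]+.5)/5-.5)
    a=ray([c5((150,150),u) for u in((418,163),(560,198),(467,352),(320,310))],S,.023)
    b=ray([c5((480,240),u) for u in((187,70),(353,128),(280,398),(105,335))],S,.023)
    for q in(a,b): print(np.linalg.norm(np.roll(q,-1,0)-q,axis=1).round(3))
E
python3 fit.py
```

```text
x y yawdeg near far 0.5958252969576677 0.0335663674820043 -20.731818032957154 -0.032981727021131675 -0.08458287363909714
[[-0.0, -1.1], [-0.5, -0.6], [0.4, -0.7], [-0.2, -0.2], [-1.4, -0.3], [-0.5, -1.0], [0.5, -0.3], [-0.6, 1.2], [-0.3, -0.3], [-0.8, -0.7], [-0.4, -0.5], [-0.5, -1.0], [0.1, 0.9], [-0.9, -0.1], [-1.4, -0.1], [-0.9, -0.4], [-0.2, 0.3], [-0.7, -0.6], [-0.6, 0.1], [0.4, 0.1], [-3.1, -0.7], [-1.2, 0.1], [0.7, -0.1], [-1.4, -0.4], [0.3, -0.1], [-0.7, -0.7]]
handle [np.float64(0.609854010831862), np.float64(0.028256453449179486), 0.098]
[0.099 0.14  0.099 0.138]
[0.098 0.201 0.095 0.202]
```

Measured: the tray panel is 0.139 x 0.099 m (short) and the board panel is 0.20 x 0.097 m (long). The fitted near clip is at cradle x = -33 mm, so q ≈ 48 mm. I'm approaching a hover above the handle, turning +46° so the jaws open along the cradle x axis.

```bash
python3 -m inch '{"rot":[[0,0,9],[0,0,18],[0,0,27],[0,0,36],[0,0,46]],"xyz":[[0.028,0.046,0],[0.056,0.092,0],[0.084,0.138,0],[0.112,0.184,0],[0.140,0.230,0]],"grip":[0.087,0.087,0.087,0.087,0.087]}'
python3 -m inch '{"rot":[[0,0,0],[0,0,0],[0,0,0],[0,0,0],[0,0,0]],"xyz":[[0.028,0.046,0],[0.056,0.092,0],[0.084,0.138,0],[0.112,0.184,0],[0.140,0.230,0]],"grip":[0.087,0.087,0.087,0.087,0.087]}'
python3 -m inch '{"rot":[[0,0,0],[0,0,0],[0,0,0],[0,0,0],[0,0,0]],"xyz":[[0.025,0.042,0],[0.050,0.084,0],[0.070,0.120,0],[0.083,0.142,0],[0.083,0.142,0]],"grip":[0.087,0.087,0.087,0.087,0.087]}'
```

```text
time: 0.72
eef_pos: [0.3878, -0.3423, 0.2473]
orientation: [-0.0, 0.177, 0.984, 0.0]
force: [0.6, -0.3, 0.7]
grip_width: 0.0871
time: 1.35
eef_pos: [0.5277, -0.1123, 0.2473]
orientation: [-0.0, 0.18, 0.984, -0.0]
force: [0.5, -0.2, -0.0]
grip_width: 0.0872
time: 1.98
eef_pos: [0.6106, 0.0291, 0.2467]
orientation: [-0.001, 0.179, 0.984, -0.0]
force: [-0.2, 0.5, -1.0]
grip_width: 0.087
```

Run:
```python
from plant import ctrl
from h import *
s=ctrl.sense();d=ctrl.snapshot('wrist')
pickle.dump((d,s),open('w1.pkl','wb'));cv2.imwrite('pics/w1.png',d['frame'][:,:,::-1]);print(s)
print(d['hand_eye'])
```

```text
{'time': 1.975, 'joint_pos': array([ 3.12029287e-01,  3.62642454e-01, -2.78319785e-02, -1.29978838e-04,
       -1.18165981e+00, -6.71529549e-01]), 'qvel': array([-0.03171861, -0.02500312, -0.02951082, -0.00054746, -0.00656158,
        0.004862  ]), 'tau': array([  0.81316296, -37.30639458,  19.03610408,   4.2249763 ,
         0.0505385 ,  -0.04098834]), 'eef_pos': array([0.6106162 , 0.02909204, 0.24673093]), 'orientation': array([-6.18066624e-04,  1.78807994e-01,  9.83883759e-01, -2.62887743e-04]), 'force': array([-0.17515626,  0.53761037, -0.96303343]), 'ft_torque': array([-0.00979141,  0.1124001 , -0.05041237]), 'grip_width': 0.08698994652824366}
[[ 9.99997986e-01  1.54384927e-03 -1.28213498e-03 -8.98162148e-06]
 [ 1.14262460e-03 -9.63233086e-01 -2.68664691e-01 -7.33762304e-02]
 [-1.64977262e-03  2.68662685e-01 -9.63232911e-01 -1.37070079e-01]
 [ 0.00000000e+00  0.00000000e+00  0.00000000e+00  1.00000000e+00]]
```

View pics/w1.png

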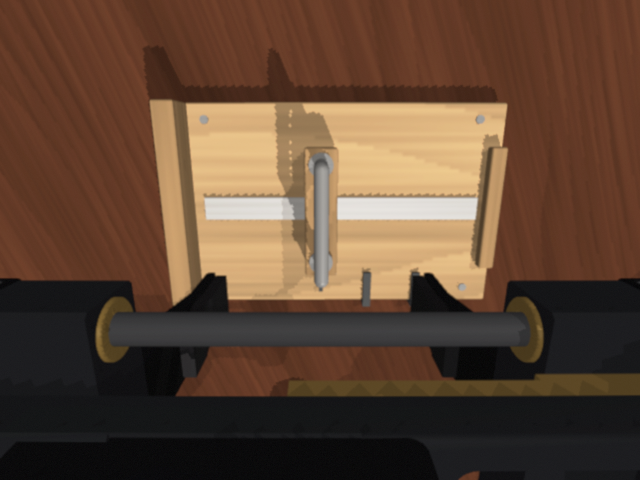

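The wrist view shows the handle bar upright in the picture from (320,163) to (321,285), the near clip at (366,287), the far clip at (415,272) partly covered, and the fence on the left. I'll cross-check the fit with it.

Run:
```python
from h import *
import fit
d,s=pickle.load(open('w1.pkl','rb'));T=(s['eef_pos'],s['orientation'])
p=fit.p
def toc(q): 
    c,sn=np.cos(p[2]),np.sin(p[2]);v=q[:,:2]-p[:2];return np.c_[v[:,0]*c+v[:,1]*sn,-v[:,0]*sn+v[:,1]*c].round(4)
print('corners -x-y,-x+y',toc(ray([(506,103),(484,298)],d,.018,T)))
print('handle ends',toc(ray([(320.5,170),(321.5,270)],d,.098,T)))
print('clip near axis',toc(ray([(366.5,272),(366.5,303)],d,.022,T)))
print('far',toc(ray([(415,273)],d,.022,T)))
print('screws',toc(ray([(204,120),(480,120),(461,287)],d,.018,T)))
print('proj handle, ptr, clip',proj([fit.W(p,(.015,0,.098)),fit.W(p,(.015,.085,.028)),fit.W(p,('n',.085,.022))],d,T).round(1))
im=d['frame'][140:310,290:440,::-1];cv2.imwrite('pics/w1c.png',cv2.resize(im,None,fx=3.5,fy=3.5,interpolation=cv2.INTER_CUBIC))
```

```text
corners -x-y,-x+y [[-0.1598 -0.1003]
 [-0.1628  0.0977]]
handle ends [[ 0.0139 -0.0456]
 [ 0.0129  0.0355]]
clip near axis [[-0.0347  0.0663]
 [-0.036   0.1015]]
far [[-0.0853  0.0674]]
screws [[ 0.1231 -0.0846]
 [-0.1371 -0.085 ]
 [-0.1367  0.0849]]
proj handle, ptr, clip [[318.9 228. ]
 [318.7 291. ]
 [364.2 288.6]]
```

View pics/w1c.png

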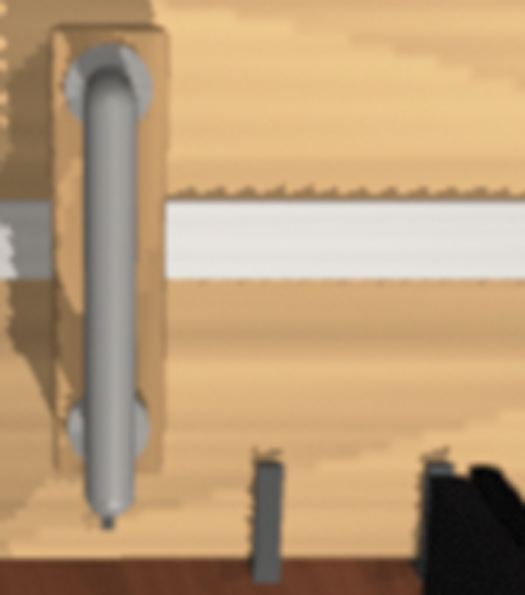

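The views agree: handle-to-clip distance is 48.0 mm from the fit and 48.7 mm from the wrist view. Descending and grasping.

```bash
python3 -m inch '{"rot":[[0,0,0],[0,0,0],[0,0,0],[0,0,0],[0,0,0]],"xyz":[[0,0,-0.035],[0,0,-0.075],[0,0,-0.110],[0,0,-0.135],[0,0,-0.143]],"grip":[0.087,0.087,0.087,0.087,0.087]}'
python3 -m inch '{"rot":[[0,0,0],[0,0,0],[0,0,0],[0,0,0],[0,0,0]],"xyz":[[0,0,0],[0,0,0],[0,0,0],[0,0,0],[0,0,0]],"grip":[0.04,0.02,0.004,0.004,0.004]}'
python3 -m inch '{"rot":[[0,0,0],[0,0,0],[0,0,0]],"xyz":[[0,0,0],[0,0,0],[0,0,0]],"grip":[0.004,0.004,0.004]}'
```

```text
time: 2.65
eef_pos: [0.6089, 0.0264, 0.1031]
orientation: [-0.002, 0.18, 0.984, -0.001]
force: [0.2, 0.4, 0.4]
grip_width: 0.0868
time: 3.28
eef_pos: [0.6104, 0.0281, 0.1048]
orientation: [0.0, 0.18, 0.984, 0.0]
force: [0.4, -0.2, -0.1]
grip_width: 0.045
time: 3.65
eef_pos: [0.6103, 0.028, 0.1045]
orientation: [-0.0, 0.18, 0.984, -0.0]
force: [0.5, 0.3, 1.3]
grip_width: 0.0151
```

```bash
python3 -m inch '{"rot":[[0,0,0],[0,0,0],[0,0,0],[0,0,0]],"xyz":[[0,0,0],[0,0,0],[0,0,0],[0,0,0]],"grip":[0.004,0.004,0.004,0.004]}'
```

```text
time: 4.15
eef_pos: [0.6089, 0.0284, 0.1043]
orientation: [-0.002, 0.18, 0.984, -0.0]
force: [-4.6, 3.6, 2.5]
grip_width: 0.0108
```

The bar is gripped (opening 11–12 mm). I pull most of the way, about 40 mm, along cradle -x = (-0.934, 0.357).

```bash
python3 -m inch '{"rot":[[0,0,0],[0,0,0],[0,0,0],[0,0,0],[0,0,0]],"xyz":[[-0.0056,0.0021,0],[-0.0149,0.0057,0],[-0.0262,0.0100,0],[-0.0346,0.0132,0],[-0.0374,0.0143,0]],"grip":[0.004,0.004,0.004,0.004,0.004]}'
python3 -m inch '{"rot":[[0,0,0],[0,0,0]],"xyz":[[0,0,0],[0,0,0]],"grip":[0.004,0.004]}'
cat > look.py <<'E'
import sys
from plant import ctrl
from h import *
i=sys.argv[1];ims=[]
s=ctrl.sense();print(s['time'],s['eef_pos'],s['force'],s['grip_width'])
D={n:ctrl.snapshot(n) for n in('scene','top','wrist')}
pickle.dump((D,s),open(f'L{i}.pkl','wb'))
for n,(x,y,w,h) in(('scene',(335,255,90,65)),('top',(235,190,70,65))):
    ims.append(cv2.resize(D[n]['frame'][y:y+h,x:x+w,::-1],None,fx=8 if n=='scene' else 8,fy=8,interpolation=cv2.INTER_CUBIC))
    cv2.imwrite(f'pics/L{i}_{n}.png',ims[-1])
cv2.imwrite(f'pics/L{i}_wrist.png',D['wrist']['frame'][:,:,::-1])
E
python3 look.py 1
```

```text
time: 4.78
eef_pos: [0.5743, 0.0416, 0.1044]
orientation: [0.002, 0.179, 0.984, -0.0]
force: [6.5, -6.4, -5.6]
grip_width: 0.0111
time: 5.03
eef_pos: [0.5744, 0.0415, 0.1044]
orientation: [0.002, 0.179, 0.984, -0.0]
force: [4.8, -4.1, -3.7]
grip_width: 0.0111
5.025 [0.57441289 0.04148429 0.10439221] [ 4.82436515 -4.0511722  -3.72848616] 0.011057668583273682
```

View pics/L1_scene.png

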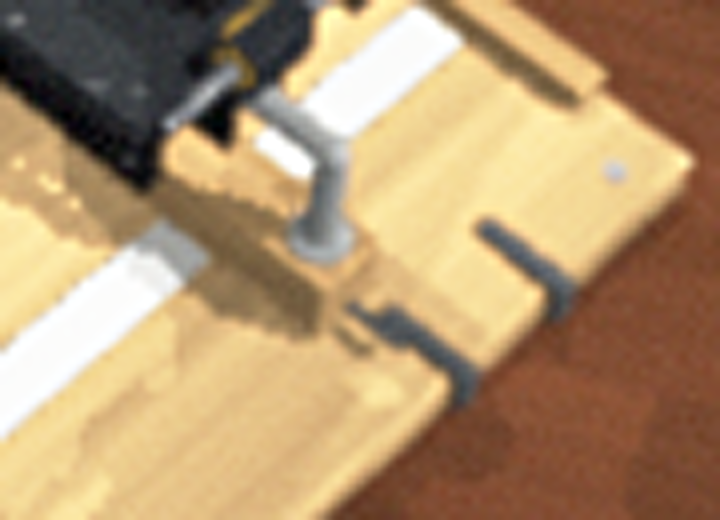

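View pics/L1_top.png

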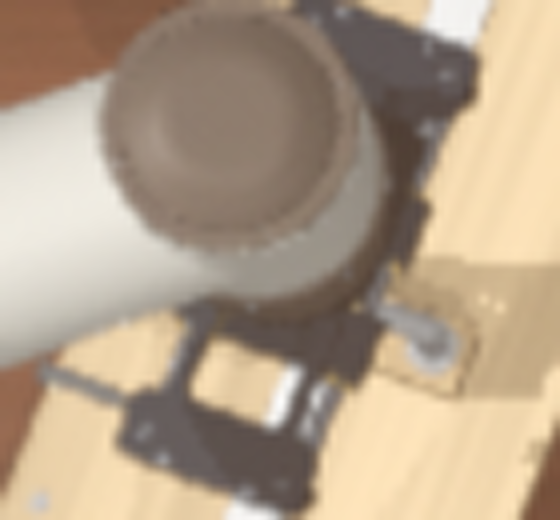

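View pics/L1_wrist.png

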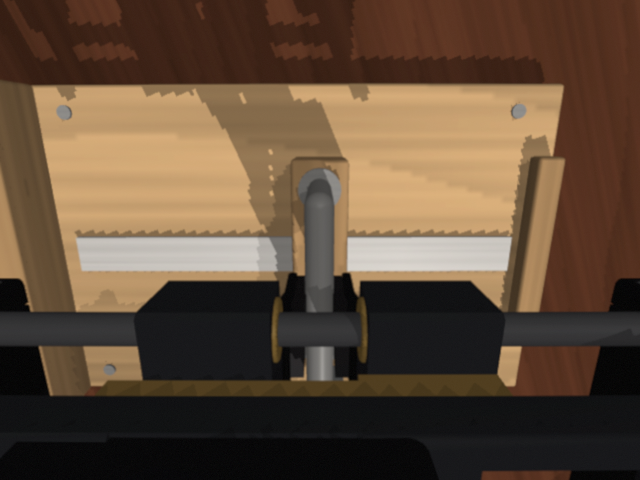

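The scene crop shows the pointer starting at (350,305) and nearing the near clip, (385,315)–(465,390). I'll compare this with projected pointer positions for several q, using the first-fit clip edges.

```bash
cat > ov.py <<'E'
import sys
from h import *
import fit
D,s=pickle.load(open(f'L{sys.argv[1]}.pkl','rb'));d=D['scene'];p=fit.p
k=14;x,y,w,h=365,280,40,30
im=cv2.resize(d['frame'][y:y+h,x:x+w,::-1],None,fx=k,fy=k,interpolation=cv2.INTER_NEAREST)
for q in [float(a)/1000 for a in sys.argv[2:]]:
    u=proj([fit.W(p,(.015-q,.06,.028)),fit.W(p,(.015-q,.085,.028))],d)
    print(q,u.round(1).tolist())
    v=((u-[x,y]+.5)*k).astype(int);cv2.line(im,tuple(map(int,v[0])),tuple(map(int,v[1])),(0,0,255),1)
c=proj([fit.W(p,('n',.068,.022)),fit.W(p,('n',.102,.022))],d);v=((c-[x,y]+.5)*k).astype(int);cv2.line(im,tuple(map(int,v[0])),tuple(map(int,v[1])),(0,255,0),1)
cv2.imwrite(f'pics/ov{sys.argv[1]}.png',im)
E
python3 ov.py 1 38 43 48
```

```text
0.038 [[378.1, 292.5], [385.2, 298.0]]
0.043 [[379.3, 291.4], [386.4, 296.9]]
0.048 [[380.6, 290.3], [387.7, 295.8]]
```

View pics/ov1.png

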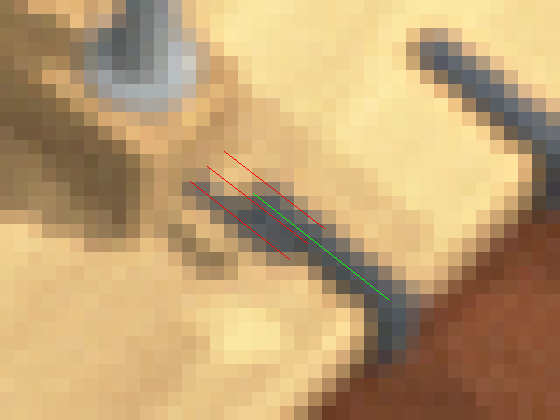

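In the overlay the pointer lies on about q = 37 mm, which matches the TCP displacement of 36.9 mm. The clip lies on its fitted line (q ≈ 48). Pulling about 11 mm more.

```bash
python3 -m inch '{"rot":[[0,0,0],[0,0,0],[0,0,0],[0,0,0],[0,0,0]],"xyz":[[-0.0034,0.0013,0],[-0.0075,0.0028,0],[-0.0103,0.0039,0],[-0.0103,0.0039,0],[-0.0103,0.0039,0]],"grip":[0.004,0.004,0.004,0.004,0.004]}'
python3 look.py 2; python3 ov.py 2 44 48 52
```

```text
time: 5.8
eef_pos: [0.5643, 0.0453, 0.1044]
orientation: [0.002, 0.18, 0.984, -0.0]
force: [5.7, -5.2, -5.8]
grip_width: 0.0112
5.8 [0.56431687 0.04529114 0.10437945] [ 5.68499147 -5.21535395 -5.83226456] 0.011189062306858745
0.044 [[379.6, 291.2], [386.7, 296.7]]
0.048 [[380.6, 290.3], [387.7, 295.8]]
0.052 [[381.5, 289.4], [388.6, 294.9]]
```

View pics/ov2.png

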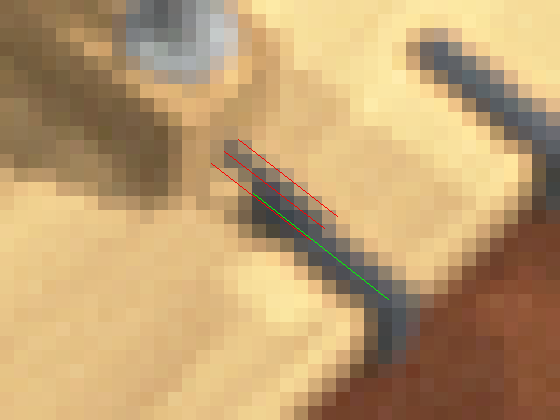

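View pics/L2_scene.png

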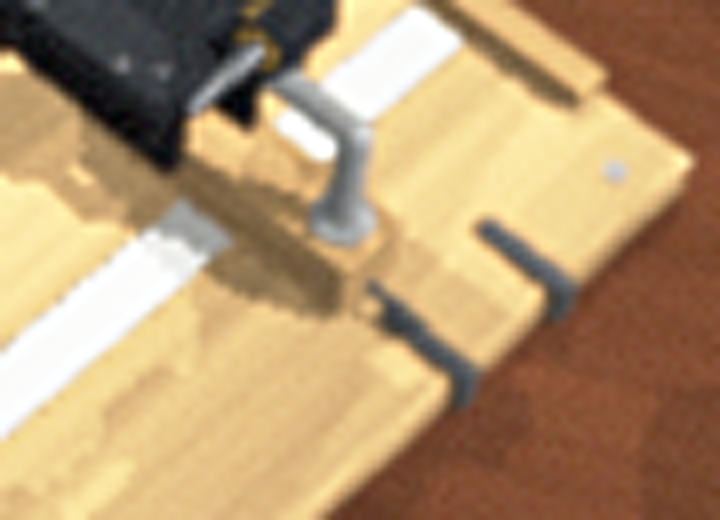

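The pointer now runs in line with the near clip. The TCP puts the handle at cradle x = -33.6 mm, and the clip measures -33.0 (fit) and about -33.8 (wrist, bias-corrected). Next: a hold check before handing in.

```bash
python3 -m inch '{"rot":[[0,0,0],[0,0,0],[0,0,0],[0,0,0],[0,0,0]],"xyz":[[0,0,0],[0,0,0],[0,0,0],[0,0,0],[0,0,0]],"grip":[0.004,0.004,0.004,0.004,0.004]}'
python3 look.py 3; python3 ov.py 3 48
python3 - <<'E'
from h import *
D,_=pickle.load(open('L3.pkl','rb'))
cv2.imwrite('pics/fin.png',D['scene']['frame'][:,:,::-1])
E
```

```text
time: 6.58
eef_pos: [0.5644, 0.0453, 0.1044]
orientation: [0.002, 0.179, 0.984, -0.0]
force: [5.8, -6.2, -3.8]
grip_width: 0.0112
6.575 [0.56436876 0.04529703 0.10440587] [ 5.84209189 -6.16753089 -3.78414384] 0.011180196796222635
0.048 [[380.6, 290.3], [387.7, 295.8]]
```

View pics/ov3.png

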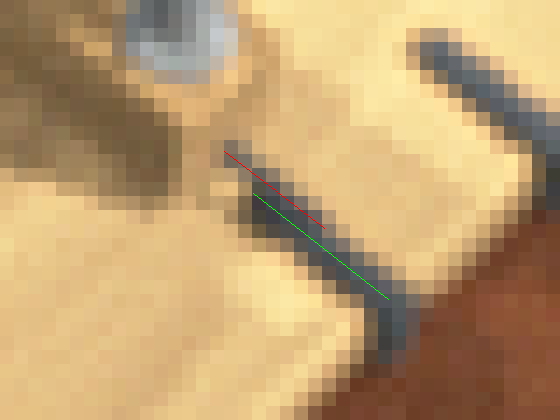

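View pics/fin.png

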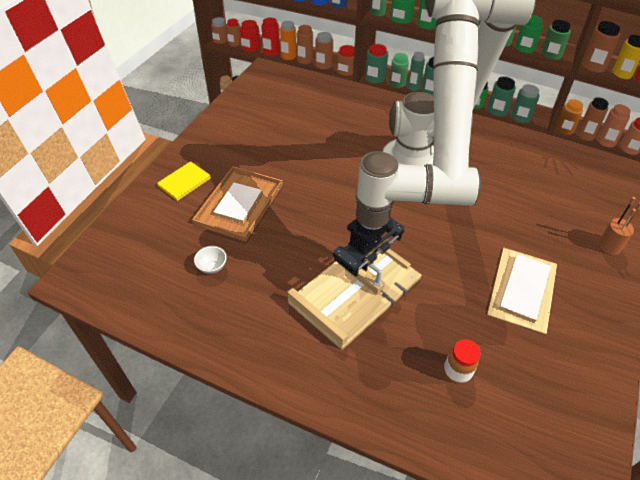

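The grasp is steady: the pose changed by less than 0.1 mm over 0.8 s. The panels, jar and bowl are where they started. Handing in.

```bash
python3 -c "
from plant import ctrl
print(ctrl.sign_off())"
```

```text
the job is handed in; nothing more can be done
None
```

I pulled the jaw back to the clip nearer the fence, because the short panel is the one in the rimmed tray (it measured 139 x 99 mm). I handed the job in at about 6.7 s with the gripper still holding the handle.

- **Jaw position:** it is pulled out about 48 mm. By the arm's reading, the handle and pointer are at cradle x = -33.6 mm. The near clip measured -33.0 mm from the fixed cameras and about -33.8 mm from the wrist camera, after correcting its 1.5 mm offset.
- **Hold:** over 0.8 s the pose changed by less than 0.1 mm and the opening stayed at 11.2 mm. The wrist force was about 9 N.
- **Disagreement:** in the last picture the pointer sits about half a pixel (1–2 mm) past where I predicted it. The same kind of offset was there when the jaw was shut, so I treated it as picture bias and did not correct for it.
- **Other objects:** the panels, jar and bowl were in their starting places in the last picture.

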